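# Find the green blank by its weight and send it into the drying bay

### The job

One of the three look-alike turning blanks is still green: it is clearly heavier than the other two. Feel for it by lifting, lay it flat lengthwise in the middle of the wooden crate, then push the loaded crate along the rollers into the drying bay until you feel it come up against the hidden sprung buffer and press it in a little - gently, without driving the buffer to the end of its travel. Leave the two dry blanks lying flat on the bench and do not disturb the tin, the calliper, the faceplate or the round bowl blank.

Things in the scene. Friction and masses are not known exactly. Their poses are not given: they have to be found in the camera images.
- blank_1: a squared pale turning blank 150 x 52 x 52 mm with dark wax-sealed ends, lying flat on the bench; origin at the centre of its underside, x along its 150 mm length, z up. All three blanks look the same; one (any of the three, you cannot tell which by sight or by name) is green, i.e. about 0.43 kg, the other two are dry, about 0.23 kg (each may be off by 10%)
- blank_2: a squared pale turning blank 150 x 52 x 52 mm with dark wax-sealed ends, lying flat on the bench; origin at the centre of its underside, x along its 150 mm length, z up. All three blanks look the same; one (any of the three, you cannot tell which by sight or by name) is green, i.e. about 0.43 kg, the other two are dry, about 0.23 kg (each may be off by 10%)
- blank_3: a squared pale turning blank 150 x 52 x 52 mm with dark wax-sealed ends, lying flat on the bench; origin at the centre of its underside, x along its 150 mm length, z up. All three blanks look the same; one (any of the three, you cannot tell which by sight or by name) is green, i.e. about 0.43 kg, the other two are dry, about 0.23 kg (each may be off by 10%)
- crate: open wooden crate, outside 190 (x) x 130 (y) x 45 mm high, walls and floor 5 mm, inside 180 x 120 mm, 0.35 kg, standing loose on the rollers; origin at the centre of its underside, x along its length and towards the bay, z up. Push it on the outside of its wall at -x (95 mm from the origin)
- roller_track: fixed roller track, drying bay at its far end; origin on the bench at the track's middle, x along the track into the bay, z up. Free-turning rollers, tops 45 mm above the bench (unloaded), from x = -215 to 225 mm; guide rails at y = +/-75 mm, 138 mm between them, 58 mm high. The crate runs between the rails
- bay_mouth (a point): middle of the mouth of the plywood bay, 45 mm above the bench (roller tops), 70 mm along x from the track's origin. The bay is 200 mm deep, 138 mm wide inside, 164 outside, roof from 122 to 132 mm above the bench, wooden discs on it up to 154. The hidden buffer meets the crate's front wall 70 to 130 mm inside the mouth (it varies), so 60 to 120 mm of the crate stays outside
- weigh_deck (a joint): how far the sprung deck that carries the rollers has sunk under the load in the crate, m: 0 with the crate empty; a dry blank lying in the crate sinks it (and the crate) by 4 to 5 mm, the green one by 7.5 to 9.5 mm
- buffer (a joint): how far the hidden sprung buffer is pressed in, m: 0 free, 0.025 at the end of its travel. It starts to yield at about 3 N and takes about 10 N at 0.020; let go, it springs back only partly, to a few mm, with the crate. At least 0.0015 left pressed means that the crate is seated; it must never exceed 0.022
- tin: upright aluminium tin, 56 mm across, 75 mm high; origin at the centre of its underside; leave alone
- calliper: steel calliper lying flat, about 160 x 55 mm, 10 mm high; origin at the middle of its beam, underside, x along the beam; leave alone
- faceplate: steel lathe faceplate, 90 mm across, 36 mm high with a hub; origin at the centre of its underside; leave alone
- bowl_blank: round wooden bowl blank, 110 mm across, 40 mm high; origin at the centre of its underside; leave alone
Mind the look-alikes: they are no part of the job. What is shaped like the blank_1 but purple is not meant.

How it is judged:
By the outcome, as a careful person would: the job done as asked, in the order asked, and still so for the second after the job is handed in, with the robot touching nothing.
It also fails if it takes over 72 s, if anything falls off the work surface, if the arm or the gripper's body presses on something with over 40 N, if the wrist force passes 120 N, or if a joint passes its speed limit or range.

### The arm

A 6-joint arm with a two-finger parallel gripper is mounted at the origin on the work surface. World frame = base frame: x ahead of the robot, y to its left, z up, the work surface at z = 0. Lengths are in m, angles in rad, forces in N, time in s.
With the tool pointing down it reaches from about 0.325 to 0.775 m from the base axis. Payload 5.5 kg.
Tool frame: the origin (TCP) lies at the very end of the fingers, on their centre line; the grasp point (between the pads) lies bot.hold_point_z behind it (bot.hold_point_z is the distance from the TCP to the grasp point, in m); z points along the fingers, y is the line along which they close (so a half turn about z gives the same grasp; the last joint's range is limited). The gripper opens to 85 mm and grips with 20 to 120 N. Pads are 22 mm wide; open, the fingers measure 114 mm over their backs; the gripper's body (76 mm by 85 mm) begins 54 mm behind the grasp point. The pads swing forward as they close: fully open they stand 13 mm farther back than shut.
Start: joints at [1.177, 0.091, 1.231, -0, 1.82, -0.057], TCP at [0.198, 0.566, 0.231] pointing down, gripper open.
Joint ranges: [-2.87, 2.87], [-0.86, 2.18], [0.17, 2.46], [-1.51, 4.65], [0.06, 2.69], [-2.65, 2.65]. Speed limits (rad/s): [2.57, 2.57, 3.01, 3.14, 3.14, 3.14].

### API

Orientations are given as [roll, pitch, yaw] about the fixed x, y, z axes, in that order (R = Rz(yaw) Ry(pitch) Rx(roll)).
In Python, from plant import bot gives the robot as it stands.
- The arm moves only by the shell command python3 -m jog 'ROWS' [OPENING] [FORCE]. ROWS is JSON, a list of rows, each an object of numbers: "x", "y", "z": the shift along the tool's x, y, z in m; "yaw": the turn about the tool's z in rad. In form: [{"x": .., "y": .., "z": .., "yaw": ..}, ...]. A call has 1 to 10 rows; each row is the pose to reach, as a shift and turn from the pose commanded when the call began, along the tool's axes at that moment; what a row does not reach only later rows make up. A row lasts 1/10 s, in which the tool goes at most 50 mm and 8.59 degrees, less where a joint would pass 70% of its speed; a pose out of reach is approached as far as the arm can. A call with a gripper value outside its range is refused whole. OPENING is the finger opening in m, from 0 to 0.0854, set as the call begins (- or left out, the last holds). The fingers move at their own pace and stop on an object; FORCE is the grip in N (left out, the last holds). Time passes only in rows, so rows that repeat a pose let the fingers close. It gives the time, the measured TCP pose, the force, the opening and the grip force at its end, in the units of the state.
- bot.observe(): the state, without advancing time (a new reading comes with each control period).
- bot.camera(name): name is "scene" or "top" or "wrist"; returns a dict with "pixels" (480x640x3 uint8, blue, green, red), "range_z" (480x640 float32, m along the optical axis (not along the pixel's ray), 0 where there is no reading), "intrinsics" (3x3 intrinsics, pixels), "dist_coeffs" ([k1, k2, p1, p2, k3] as OpenCV has them; the pictures are not rectified), "pose" (4x4, takes a point from camera to world coordinates). Camera axes: x right, y down, z forward; pixel columns grow to the right and rows downward; lengths in m; the calibration is good to about 2 mm. A picture is of the moment at which its call begins.
- bot.job_done(): hands the job in; it is judged then, once.
Trained networks look in a picture, given as the dict that the camera call returned (one of the last four; its "shot" number tells which), for a name from the list of things; names that differ only in an ending like _2 or _b are one class to them, and where a whole thing is asked for, a point or a joint stands for the part that bears it (a point fixed in the world has none). Each returns a list of dicts, best first, with "score" (0 to 1); they miss things now and then, are a little off and sometimes report something else, mostly with a low value. They report only what shows in the picture. A call takes as long as a camera call. They do not tell look-alikes from the thing itself.
- bot.cut_out(picture, target): "mask" (480x640 bool, what is visible of it) and "location" ([column, row] in pixels, amid what is visible of it).
The state is a dict: "time_s": time; "qpos": joint angles; "joint_vel": joint speeds; "tau": joint torques, N m; "ee_pos": TCP position; "eef_rot": TCP orientation; "force": force on the tool from outside, world axes, zero at the start; "wrist_torque": the same for the moment, N m; "width": finger opening in m; "finger_force": force on a finger pad.
Only numpy, scipy, OpenCV 4.12 (cv2) and the standard library are available. Lean on these libraries where they do the work, as an engineer would, in place of code of your own. Each camera call takes 0.05 s, during which the arm holds its last target. There are 200 camera calls.

## Working session

There is one attempt and no reset: what is moved stays moved. The work goes in short steps, Python scripts to look and compute and a shell command to move; the robot and the scene stay as the last step left them, time stands still between calls to the robot, and variables do not carry over. Pictures are saved under pics/ and viewed, at most 10 in all, crops included, and the job is handed in when it is done.

```bash
ls; mkdir -p pics
cat > h.py <<'E'
import numpy as np, cv2
from plant import bot
def pts(p,mask):
    v,u=np.nonzero(mask&(p["range_z"]>0)); z=p["range_z"][v,u]
    n=cv2.undistortPoints(np.stack([u,v],1).astype(np.float32)[:,None],p["intrinsics"],np.array(p["dist_coeffs"]))[:,0]
    c=np.c_[n*z[:,None],z,]; T=np.array(p["pose"]); return c@T[:3,:3].T+T[:3,3]
def rect(P):
    r=cv2.minAreaRect(P[:,:2].astype(np.float32)*1000); b=cv2.boxPoints(r)
    e=[b[1]-b[0],b[2]-b[1]]; L=max(e,key=np.linalg.norm)
    return np.round(r[0],1),np.round(sorted(r[1]),1),round(float(np.arctan2(L[1],L[0])),3)
E
python3 - <<'E'
from h import *
print({k:np.round(v,3) for k,v in bot.observe().items()},bot.hold_point_z)
for n in("top","scene"):
    p=bot.camera(n); cv2.imwrite(f"pics/{n}.png",p["pixels"])
    for t in("blank_1","crate","roller_track","tin","calliper","faceplate","bowl_blank"):
        for d in bot.cut_out(p,t):
            if d["score"]<.3: continue
            P=pts(p,d["mask"]); 
            zt=np.percentile(P[:,2],95); Q=P[P[:,2]>zt-.012]
            print(n,t,round(d["score"],2),np.round(d["location"]),len(P),"ztop",round(zt,4),*rect(Q), np.round(np.median(Q,0),3))
E
```

```text
pics
{'time_s': np.float64(0.0), 'qpos': array([ 1.177,  0.092,  1.232, -0.   ,  1.82 , -0.057]), 'joint_vel': array([ 0.   , -0.001, -0.   ,  0.001, -0.001, -0.   ]), 'tau': array([ 3.0000e-03, -4.5871e+01, -4.1805e+01,  0.0000e+00,  1.1000e-02,
       -0.0000e+00]), 'ee_pos': array([0.198, 0.566, 0.23 ]), 'eef_rot': array([-3.14 , -0.   ,  2.805]), 'force': array([ 0.555, -0.085, -0.013]), 'wrist_torque': array([-0.033,  0.003, -0.016]), 'finger_force': np.float64(0.0), 'width': np.float64(0.085)} 0.0187
top blank_1 0.82 [316. 248.] 1312 ztop 0.0565 [ 450.3 -154.1] [ 52.5 150.7] -0.199 [ 0.449 -0.154  0.052]
top blank_1 0.8 [366. 348.] 1472 ztop 0.0566 [ 207.1 -268.8] [ 53.4 150.1] -1.218 [ 0.207 -0.269  0.052]
top blank_1 0.74 [384. 259.] 1433 ztop 0.056 [ 425.2 -326.3] [ 53. 151.] -0.217 [ 0.424 -0.326  0.052]
top blank_1 0.72 [472. 170.] 1691 ztop 0.0554 [ 654.9 -540.6] [ 55.4 152.9] 1.152 [ 0.654 -0.54   0.051]
top blank_1 0.64 [335. 164.] 1354 ztop 0.0563 [ 669.3 -191.7] [ 52.6 150.4] 0.073 [ 0.668 -0.191  0.051]
top blank_1 0.56 [250. 290.] 1451 ztop 0.0565 [340.7  12.9] [ 52
[... 1634 characters left out ...]
 0.0576 [ 668.7 -191.2] [ 52.8 153.5] 0.076 [ 0.673 -0.191  0.053]
scene crate 0.94 [437. 240.] 3522 ztop 0.0916 [537.5 209.9] [138.1 195.3] 0.266 [0.547 0.21  0.089]
scene roller_track 0.71 [481. 310.] 9033 ztop 0.1544 [798.  279.2] [133.6 136. ] -1.262 [0.823 0.281 0.154]
scene tin 0.87 [346. 271.] 498 ztop 0.0805 [561.7 -39.2] [50.  50.4] -0.999 [ 0.563 -0.038  0.076]
scene calliper 0.94 [230. 343.] 540 ztop 0.0145 [ 662.5 -376.6] [ 55.7 161. ] -0.271 [ 0.694 -0.379  0.008]
scene bowl_blank 0.78 [370. 334.] 1591 ztop 0.0456 [747.5 -26.8] [109.  110.1] -0.055 [ 0.748 -0.027  0.04 ]
scene bowl_blank 0.45 [300. 318.] 1306 ztop 0.0576 [ 668.6 -191.3] [ 52.8 153.8] 0.074 [ 0.673 -0.191  0.053]
```

View pics/top.png

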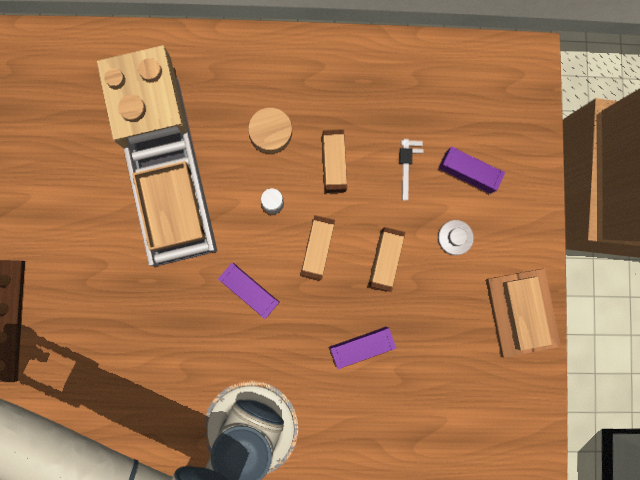

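Run:
```python
import cv2,numpy as np
im=cv2.imread("pics/top.png")
t=[cv2.resize(im[v-40:v+40,u-40:u+40],(260,260),interpolation=cv2.INTER_CUBIC) for u,v in [(316,248),(366,348),(384,259),(472,170),(335,164),(250,290)]]
cv2.imwrite("pics/crops.png",np.vstack([np.hstack(t[:3]),np.hstack(t[3:])]))
```

```text
(no output)
```

View pics/crops.png

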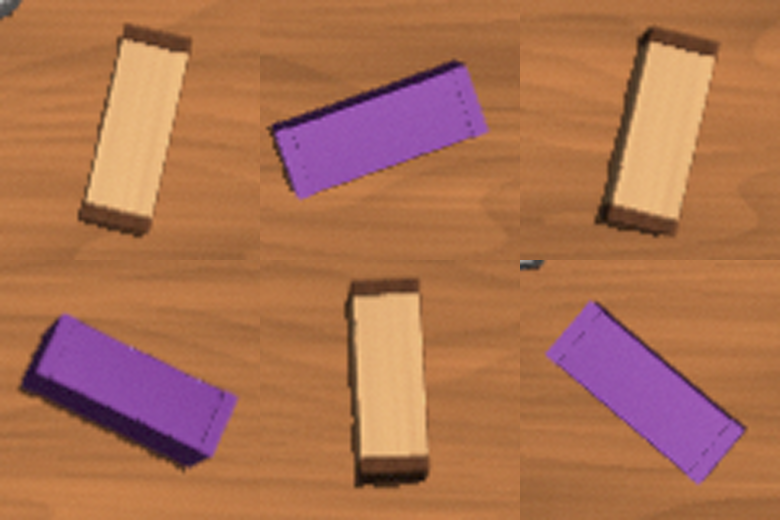

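Six blank-shaped things. Pale with dark ends: (316,248), (384,259) and (335,164). These fit, and the enlarged crop confirms it. Purple at (366,348), (472,170) and (250,290): not meant. The crate is at (168,206) and the bay at (140,90). I start with the blank at (316,248).

```bash
cat >> h.py <<'E'
def to(x,y,z,yaw):
    o=bot.observe(); p=np.array(o["ee_pos"]); w=o["eef_rot"][2]
    d=np.array([x,y,z])-p; c,s=np.cos(w),np.sin(w)
    t=(w-yaw+np.pi)%(2*np.pi)-np.pi
    print("x %.4f y %.4f z %.4f yaw %.4f"%(c*d[0]+s*d[1], s*d[0]-c*d[1], -d[2], t))
E
python3 - <<'E'
from h import *
to(.450,-.154,.10,2.945)
p=bot.camera("top")
# track axis from rails: points 0.05<z<0.065 around the track
P=pts(p,np.ones((480,640),bool))
u=np.array([np.cos(.264),np.sin(.264)]);v=np.array([-u[1],u[0]]);c=np.array([.539,.2095])
a=(P[:,:2]-c)@u;b=(P[:,:2]-c)@v
for s in(1,-1):
    m=(abs(s*b-.075)<.015)&(P[:,2]>.052)&(P[:,2]<.064)&(a>-.2)&(a<.25)
    f=np.polyfit(a[m],b[m],1);print(s,m.sum(),f,a[m].min(),a[m].max())
m=(abs(b)<.1)&(P[:,2]>.118)&(a>0);r=rect(P[m&(P[:,2]<.14)]);print(r,a[m].min(),a[m].max())
E
```

```text
x -0.4756 y -0.5967 z 0.1313 yaw -0.1402
1 506 [0.00209383 0.07433471] -0.12814628297946362 0.1946700140523921
-1 681 [ 0.00372528 -0.07432321] -0.1996251990120763 0.24421343246180763
(array([800.3, 280.7]), array([167. , 204.7]), 0.279) 0.16956087040971152 0.3741271443632104
```

```bash
python3 -m jog '[{"x":-0.4756,"y":-0.5967,"z":0.1,"yaw":-0.14},{"x":-0.4756,"y":-0.5967,"z":0.1,"yaw":-0.14},{"x":-0.4756,"y":-0.5967,"z":0.1,"yaw":-0.14},{"x":-0.4756,"y":-0.5967,"z":0.1,"yaw":-0.14},{"x":-0.4756,"y":-0.5967,"z":0.1,"yaw":-0.14},{"x":-0.4756,"y":-0.5967,"z":0.1,"yaw":-0.14},{"x":-0.4756,"y":-0.5967,"z":0.1,"yaw":-0.14},{"x":-0.4756,"y":-0.5967,"z":0.1,"yaw":-0.14},{"x":-0.4756,"y":-0.5967,"z":0.1,"yaw":-0.14},{"x":-0.4756,"y":-0.5967,"z":0.1,"yaw":-0.14}]' 0.085 40; python3 -c "
from h import *
to(.450,-.154,.10,2.945)"
```

```text
time_s: 1.85
ee_pos: [0.362, 0.0964, 0.1665]
eef_rot: [3.141, 0.002, 2.945]
force: [1.2, 0.3, -0.0]
width: 0.0852
finger_force: 0.0
x -0.1352 y -0.2285 z 0.0665 yaw 0.0002
```

```bash
python3 -m jog '[{"x":-0.135,"y":-0.228,"z":0.066},{"x":-0.135,"y":-0.228,"z":0.066},{"x":-0.135,"y":-0.228,"z":0.066},{"x":-0.135,"y":-0.228,"z":0.066},{"x":-0.135,"y":-0.228,"z":0.066},{"x":-0.135,"y":-0.228,"z":0.066},{"x":-0.135,"y":-0.228,"z":0.066},{"x":-0.135,"y":-0.228,"z":0.066},{"x":-0.135,"y":-0.228,"z":0.066}]'; python3 -c "
from h import *
to(.450,-.154,.015,2.945)"
```

```text
x -0.1352 y -0.2285 z 0.1515 yaw 0.0002invalid input at $[0]: expected keys x, y, z, yaw
```

```bash
python3 -m jog '[{"x":-0.135,"y":-0.228,"z":0.066,"yaw":0},{"x":-0.135,"y":-0.228,"z":0.066,"yaw":0},{"x":-0.135,"y":-0.228,"z":0.066,"yaw":0},{"x":-0.135,"y":-0.228,"z":0.066,"yaw":0},{"x":-0.135,"y":-0.228,"z":0.066,"yaw":0},{"x":-0.135,"y":-0.228,"z":0.066,"yaw":0},{"x":-0.135,"y":-0.228,"z":0.066,"yaw":0},{"x":-0.135,"y":-0.228,"z":0.066,"yaw":0},{"x":-0.135,"y":-0.228,"z":0.066,"yaw":0}]'; python3 -c "
from h import *
to(.450,-.154,.015,2.945)"
```

```text
time_s: 2.75
ee_pos: [0.4497, -0.1509, 0.1008]
eef_rot: [3.141, 0.001, 2.946]
force: [0.7, 0.3, -0.4]
width: 0.0851
finger_force: 0.0
x -0.0009 y -0.0030 z 0.0858 yaw 0.0007
```

```bash
python3 -m jog '[{"x":0,"y":-0.002,"z":0.04,"yaw":0},{"x":0,"y":-0.002,"z":0.07,"yaw":0},{"x":0,"y":-0.002,"z":0.085,"yaw":0},{"x":0,"y":-0.002,"z":0.085,"yaw":0},{"x":0,"y":-0.002,"z":0.085,"yaw":0}]'; python3 -m jog '[{"x":0,"y":0,"z":0,"yaw":0},{"x":0,"y":0,"z":0,"yaw":0},{"x":0,"y":0,"z":0,"yaw":0},{"x":0,"y":0,"z":0,"yaw":0},{"x":0,"y":0,"z":0,"yaw":0}]' 0.03 40
```

```text
time_s: 3.25
ee_pos: [0.4499, -0.1534, 0.0167]
eef_rot: [-3.141, 0.002, 2.946]
force: [-0.3, 0.3, 0.1]
width: 0.0854
finger_force: 0.0
time_s: 3.75
ee_pos: [0.4503, -0.1539, 0.017]
eef_rot: [-3.142, 0.003, 2.945]
force: [0.1, 0.1, 6.8]
width: 0.0513
finger_force: 44.2
```

```bash
python3 -m jog '[{"x":0,"y":0,"z":-0.01,"yaw":0},{"x":0,"y":0,"z":-0.02,"yaw":0},{"x":0,"y":0,"z":-0.03,"yaw":0},{"x":0,"y":0,"z":-0.03,"yaw":0},{"x":0,"y":0,"z":-0.03,"yaw":0},{"x":0,"y":0,"z":-0.03,"yaw":0},{"x":0,"y":0,"z":-0.03,"yaw":0},{"x":0,"y":0,"z":-0.03,"yaw":0}]'
```

```text
time_s: 4.55
ee_pos: [0.449, -0.1536, 0.0448]
eef_rot: [3.141, -0.001, 2.945]
force: [0.0, -0.0, -4.9]
width: 0.0516
finger_force: 43.2
```

```bash
for i in 1 2 3 4 5; do python3 -m jog '[{"x":0,"y":0,"z":0,"yaw":0}]' | grep -E "force:|time"; done; python3 -c "
from h import *
print(bot.observe()['wrist_torque'])"
```

```text
time_s: 4.65
force: [0.5, 0.5, -4.6]
finger_force: 43.2
time_s: 4.75
force: [-0.4, -0.9, -4.8]
finger_force: 43.2
time_s: 4.85
force: [-0.1, 0.0, -5.3]
finger_force: 43.2
time_s: 4.95
force: [0.6, -0.4, -4.0]
finger_force: 43.2
time_s: 5.05
force: [0.5, 0.4, -4.4]
finger_force: 43.2
[0.01462884 0.01207167 0.02144214]
```

The lift reads about 4.7 N, so this is the green blank (a dry one would be about 2.3 N). Carrying it to the crate.

```bash
python3 -m jog '[{"x":0,"y":0,"z":-0.03,"yaw":0},{"x":0,"y":0,"z":-0.07,"yaw":0},{"x":0,"y":0,"z":-0.11,"yaw":0},{"x":0,"y":0,"z":-0.12,"yaw":0},{"x":0,"y":0,"z":-0.12,"yaw":0}]'; python3 -c "
from h import *
to(.5385,.2095,.16,3.407)"
```

```text
time_s: 5.55
ee_pos: [0.4502, -0.1541, 0.1671]
eef_rot: [-3.141, 0.004, 2.945]
force: [0.1, -0.1, -5.3]
width: 0.0514
finger_force: 44.3
x -0.0155 y 0.3738 z 0.0071 yaw -0.4622
```

```bash
python3 -m jog '[{"x":0,"y":0.03,"z":0.005,"yaw":-0.04},{"x":-0.004,"y":0.075,"z":0.005,"yaw":-0.1},{"x":-0.007,"y":0.12,"z":0.005,"yaw":-0.17},{"x":-0.01,"y":0.165,"z":0.005,"yaw":-0.23},{"x":-0.012,"y":0.21,"z":0.005,"yaw":-0.3},{"x":-0.014,"y":0.255,"z":0.005,"yaw":-0.36},{"x":-0.0155,"y":0.3,"z":0.005,"yaw":-0.42},{"x":-0.0155,"y":0.34,"z":0.005,"yaw":-0.4622},{"x":-0.0155,"y":0.365,"z":0.005,"yaw":-0.4622},{"x":-0.0155,"y":0.3738,"z":0.005,"yaw":-0.4622}]';python3 -m jog '[{"x":0,"y":0,"z":0,"yaw":0},{"x":0,"y":0,"z":0,"yaw":0},{"x":0,"y":0,"z":0,"yaw":0}]';python3 - <<'E'
from h import *
to(.5385,.2095,.075,3.407)
p=bot.camera("scene");cv2.imwrite("pics/s2.png",p["pixels"])
for t in("crate","blank_1"):
  for d in bot.cut_out(p,t)[:7]:
    P=pts(p,d["mask"]);print(t,round(d["score"],2),np.round(d["location"]),np.round(np.percentile(P,[5,50,95],axis=0),3).tolist(),*rect(P[P[:,2]>np.percentile(P[:,2],95)-.012]))
E
```

```text
time_s: 6.55
ee_pos: [0.5362, 0.2122, 0.156]
eef_rot: [3.141, -0.006, -2.873]
force: [-0.2, -0.8, -4.2]
width: 0.0516
finger_force: 44.5
time_s: 6.85
ee_pos: [0.5374, 0.2085, 0.1597]
eef_rot: [-3.141, -0.001, -2.878]
force: [0.3, -0.3, -3.9]
width: 0.0514
finger_force: 44.5
x -0.0014 y 0.0007 z 0.0847 yaw -0.0016
crate 0.9 [431. 250.] [[0.456, 0.135, 0.045], [0.564, 0.194, 0.054], [0.635, 0.285, 0.093]] [537.7 209.2] [135.7 194.7] 0.261
blank_1 0.85 [302. 318.] [[0.6, -0.217, 0.016], [0.678, -0.192, 0.052], [0.743, -0.167, 0.058]] [ 669.2 -191.1] [ 52.8 155.9] 0.074
blank_1 0.84 [347. 207.] [[0.295, -0.05, 0.006], [0.349, 0.009, 0.05], [0.397, 0.07, 0.058]] [339.7  11. ] [ 61.2 152.1] 0.917
blank_1 0.77 [446. 232.] [[0.471, 0.168, 0.15], [0.572, 0.206, 0.193], [0.611, 0.245, 0.2]] [538.4 202.7] [ 66.5 155.4] 0.356
blank_1 0.76 [236. 252.] [[0.359, -0.358, 0.01], [0.438, -0.326, 0.052], [0.499, -0.294, 0.059]] [ 424.3 -326.5] [ 52.6 158.1] -0.216
blank_1 0.67 [164. 335.] [[0.621, -0.606, 0.008], [0.665, -0.538, 0.051], [0.704, -0.473, 0.057]] [ 657.9 -541.4] [ 55.8 152.3] 1.145
blank_1 0.39 [175. 283.] [[0.45, -0.543, 0.008], [0.495, -0.504, 0.017], [0.526, -0.47, 0.04]] [ 485.9 -506.4] [42.  46.3] 0.073
```

View pics/s2.png

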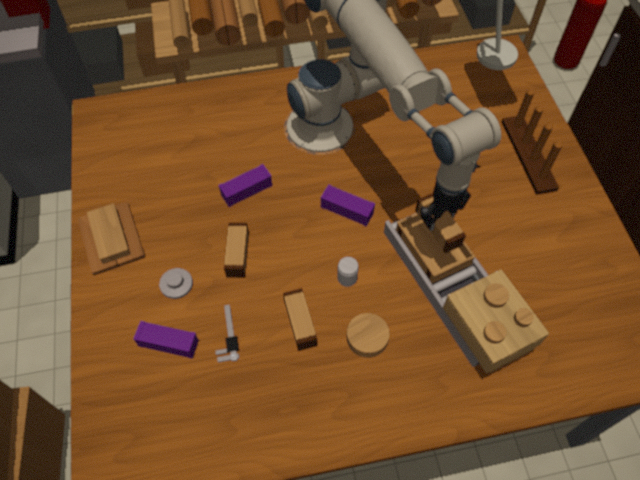

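The blank hovers over the crate at (446,232), aligned with it; the two other pale blanks lie untouched at (236,252) and (302,318). Lowering.

```bash
python3 -m jog '[{"x":-0.001,"y":0.0007,"z":0.03,"yaw":0},{"x":-0.001,"y":0.0007,"z":0.06,"yaw":0},{"x":-0.001,"y":0.0007,"z":0.08,"yaw":0},{"x":-0.001,"y":0.0007,"z":0.086,"yaw":0},{"x":-0.001,"y":0.0007,"z":0.09,"yaw":0},{"x":-0.001,"y":0.0007,"z":0.093,"yaw":0},{"x":-0.001,"y":0.0007,"z":0.096,"yaw":0},{"x":-0.001,"y":0.0007,"z":0.098,"yaw":0},{"x":-0.001,"y":0.0007,"z":0.098,"yaw":0},{"x":-0.001,"y":0.0007,"z":0.098,"yaw":0}]'
```

```text
time_s: 8.0
ee_pos: [0.5388, 0.2109, 0.0631]
eef_rot: [-3.141, 0.002, -2.876]
force: [0.5, 0.0, -1.8]
width: 0.0516
finger_force: 44.7
```

```bash
python3 -m jog '[{"x":0,"y":0,"z":0.002,"yaw":0},{"x":0,"y":0,"z":0.004,"yaw":0},{"x":0,"y":0,"z":0.004,"yaw":0},{"x":0,"y":0,"z":0.004,"yaw":0}]'; python3 -m jog '[{"x":0,"y":0,"z":0,"yaw":0},{"x":0,"y":0,"z":0,"yaw":0},{"x":0,"y":0,"z":0,"yaw":0},{"x":0,"y":0,"z":0,"yaw":0}]' 0.066; python3 -m jog '[{"x":0,"y":0,"z":-0.02,"yaw":0},{"x":0,"y":0,"z":-0.05,"yaw":0},{"x":0,"y":0,"z":-0.09,"yaw":0},{"x":0,"y":0,"z":-0.12,"yaw":0},{"x":0,"y":0,"z":-0.12,"yaw":0}]'
```

```text
time_s: 8.4
ee_pos: [0.5386, 0.2108, 0.0586]
eef_rot: [-3.141, 0.001, -2.876]
force: [1.0, -1.2, 0.3]
width: 0.0513
finger_force: 44.9
time_s: 8.8
ee_pos: [0.5382, 0.2109, 0.0583]
eef_rot: [3.142, -0.0, -2.876]
force: [-0.2, 0.0, -0.1]
width: 0.0659
finger_force: 0.0
time_s: 9.3
ee_pos: [0.5403, 0.2115, 0.1847]
eef_rot: [3.141, 0.01, -2.876]
force: [0.1, -0.2, 0.6]
width: 0.0662
finger_force: 0.0
```

```bash
python3 -m jog '[{"x":0.04,"y":0,"z":0,"yaw":0},{"x":0.08,"y":0,"z":0,"yaw":0},{"x":0.115,"y":0,"z":0,"yaw":0},{"x":0.137,"y":0,"z":0,"yaw":0},{"x":0.137,"y":0,"z":0,"yaw":0},{"x":0.137,"y":0,"z":0,"yaw":0}]' 0
python3 - <<'E'
from h import *
for n in("top","scene"):
  p=bot.camera(n)
  cv2.imwrite(f"pics/{n}3.png",p["pixels"])
  for t in("crate","blank_1"):
   for d in bot.cut_out(p,t)[:7]:
    P=pts(p,d["mask"]);print(n,t,round(d["score"],2),np.round(d["location"]),len(P),round(np.percentile(P[:,2],95),4),*rect(P[P[:,2]>np.percentile(P[:,2],95)-.012]))
to(.5385-.135*.9645,.2095-.135*.264,.055,3.407)
im=cv2.imread("pics/top3.png")[130:280,100:250];cv2.imwrite("pics/c3.png",cv2.resize(im,(600,600)))
E
```

```text
time_s: 9.9
ee_pos: [0.4062, 0.175, 0.1781]
eef_rot: [3.142, 0.001, -2.876]
force: [-0.3, -0.5, 0.1]
width: 0.0001
finger_force: 0.0
top crate 0.56 [180. 196.] 2177 0.082 [538.3 208.3] [131.9 190.4] 0.279
top blank_1 0.95 [332. 164.] 1392 0.0561 [ 669.2 -191.5] [ 52.5 149.7] 0.071
top blank_1 0.9 [364. 349.] 1527 0.0562 [ 207.1 -269. ] [ 53.9 150.7] -1.21
top blank_1 0.67 [168. 205.] 1559 0.0969 [515.7 194.4] [ 76.9 210. ] 0.489
top blank_1 0.65 [388. 260.] 1377 0.0563 [ 424.2 -326.1] [ 53.  149.3] -0.219
top blank_1 0.59 [252. 289.] 1331 0.0562 [340.6  12.8] [ 52.2 150.1] 0.895
scene crate 0.72 [368. 333.] 1528 0.0457 [746.7 -27.5] [107.3 110.4] -0.376
scene crate 0.68 [426. 252.] 2114 0.0847 [536.9 209.1] [137.4 195.1] 0.259
scene crate 0.37 [433. 243.] 1416 0.0987 [543.9 211.1] [ 55.2 170.2] 0.272
scene blank_1 0.92 [296. 318.] 1201 0.058 [ 668.9 -191.9] [ 52.1 152.9] 0.069
scene blank_1 0.88 [434. 244.] 1443 0.0987 [536.8 209.8] [ 56.6 155.7] 0.273
scene blank_1 0.77 [349. 206.] 1260 0.058 [338.7  11.9] [ 59.7 151.7] 0.892
scene blank_1 0.62 [237. 255.] 1129 0.0585 [ 423.6 -326.6] [ 53.7 157.8] -0.209
scene blank_1 0.58 [245. 184.] 1215 0.0587 [ 207.9 -269.6] [ 61.8 152.6] -1.203
scene blank_1 0.57 [163. 339.] 1546 0.0573 [ 659.1 -541.5] [ 55.9 151.8] 1.171
x -0.0014 y -0.0015 z 0.1229 yaw -0.0001
```

View pics/c3.png

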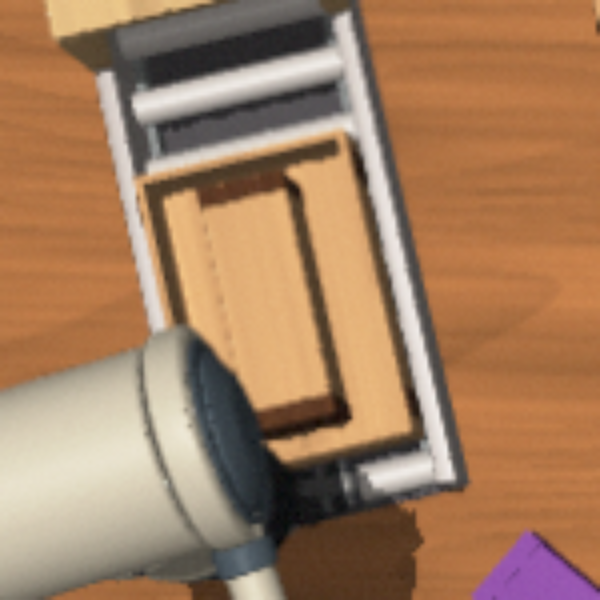

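The blank (crop 260,300; whole picture about 165,205) lies flat, lengthwise and central in the crate. The crate sank 8 mm, which matches the green blank. Going down behind the crate.

```bash
python3 -m jog '[{"x":-0.001,"y":-0.0015,"z":0.04,"yaw":0},{"x":-0.001,"y":-0.0015,"z":0.08,"yaw":0},{"x":-0.001,"y":-0.0015,"z":0.11,"yaw":0},{"x":-0.001,"y":-0.0015,"z":0.122,"yaw":0},{"x":-0.001,"y":-0.0015,"z":0.122,"yaw":0}]'; python3 -m jog '[{"x":-0.01,"y":0,"z":0,"yaw":0},{"x":-0.018,"y":0,"z":0,"yaw":0},{"x":-0.023,"y":0,"z":0,"yaw":0},{"x":-0.028,"y":0,"z":0,"yaw":0},{"x":-0.033,"y":0,"z":0,"yaw":0},{"x":-0.038,"y":0,"z":0,"yaw":0},{"x":-0.043,"y":0,"z":0,"yaw":0},{"x":-0.048,"y":0,"z":0,"yaw":0}]'
```

```text
time_s: 10.7
ee_pos: [0.4065, 0.1734, 0.0545]
eef_rot: [-3.141, -0.004, -2.876]
force: [0.5, -0.2, -0.0]
width: -0.0001
finger_force: 0.0
time_s: 11.5
ee_pos: [0.454, 0.1864, 0.0562]
eef_rot: [3.142, -0.0, -2.876]
force: [-0.9, -0.5, 1.1]
width: 0.0002
finger_force: 0.8
```

```bash
python3 -m jog '[{"x":-0.006,"y":0,"z":0,"yaw":0},{"x":-0.014,"y":0,"z":0,"yaw":0},{"x":-0.024,"y":0,"z":0,"yaw":0},{"x":-0.034,"y":0,"z":0,"yaw":0},{"x":-0.044,"y":0,"z":0,"yaw":0},{"x":-0.054,"y":0,"z":0,"yaw":0},{"x":-0.064,"y":0,"z":0,"yaw":0},{"x":-0.074,"y":0,"z":0,"yaw":0},{"x":-0.081,"y":0,"z":0,"yaw":0},{"x":-0.085,"y":0,"z":0,"yaw":0}]';python3 -m jog '[{"x":-0.004,"y":0,"z":0,"yaw":0},{"x":-0.008,"y":0,"z":0,"yaw":0},{"x":-0.012,"y":0,"z":0,"yaw":0},{"x":-0.016,"y":0,"z":0,"yaw":0},{"x":-0.02,"y":0,"z":0,"yaw":0}]'
python3 - <<'E'
from h import *
p=bot.camera("scene")
cv2.imwrite("pics/s4.png",p["pixels"])
for d in bot.cut_out(p,"crate")[:4]:
    P=pts(p,d["mask"]);a=(P[:,:2]-[.5385,.2095])@[.9645,.264];print(round(d["score"],2),np.round(d["location"]),np.percentile(a,[1,99]))
E
```

```text
time_s: 12.5
ee_pos: [0.5366, 0.2087, 0.0563]
eef_rot: [-3.141, 0.0, -2.876]
force: [-1.6, -0.7, 1.1]
width: 0.0002
finger_force: 0.7
time_s: 13.0
ee_pos: [0.5554, 0.2138, 0.0564]
eef_rot: [-3.141, 0.0, -2.876]
force: [-0.6, -1.0, 0.8]
width: -0.0002
finger_force: 0.6
0.57 [435. 267.] [0.02583034 0.15024215]
```

View pics/s4.png

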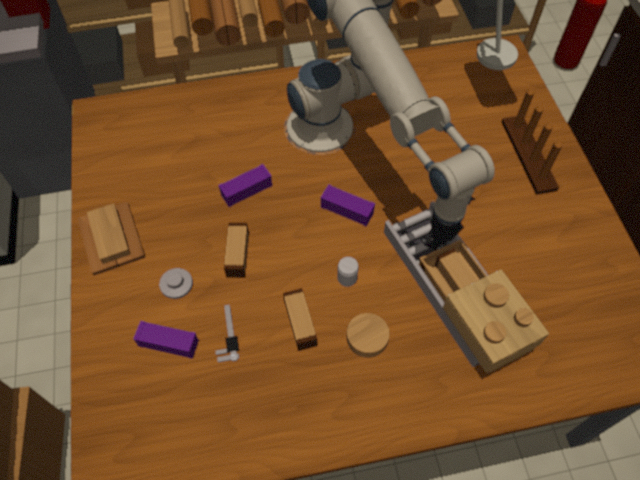

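The crate (435,267) is partly in the bay with the blank still in it; about 23 to 83 mm remain before the buffer. Now small steps, watching the force.

```bash
python3 -m jog '[{"x":-0.003,"y":0,"z":0,"yaw":0},{"x":-0.006,"y":0,"z":0,"yaw":0},{"x":-0.009,"y":0,"z":0,"yaw":0},{"x":-0.012,"y":0,"z":0,"yaw":0},{"x":-0.015,"y":0,"z":0,"yaw":0},{"x":-0.018,"y":0,"z":0,"yaw":0}]'
```

```text
time_s: 13.7
ee_pos: [0.5727, 0.2187, 0.0563]
eef_rot: [3.142, -0.0, -2.876]
force: [-0.3, -0.0, 0.4]
width: -0.0003
finger_force: 0.5
```

```bash
python3 -m jog '[{"x":-0.002,"y":0,"z":0,"yaw":0},{"x":-0.004,"y":0,"z":0,"yaw":0},{"x":-0.006,"y":0,"z":0,"yaw":0},{"x":-0.008,"y":0,"z":0,"yaw":0}]'
```

```text
time_s: 14.1
ee_pos: [0.5803, 0.2207, 0.0563]
eef_rot: [3.142, -0.0, -2.876]
force: [-0.3, -0.1, -0.4]
width: -0.0003
finger_force: 0.6
```

```bash
python3 -m jog '[{"x":-0.002,"y":0,"z":0,"yaw":0},{"x":-0.004,"y":0,"z":0,"yaw":0},{"x":-0.006,"y":0,"z":0,"yaw":0}]'
```

```text
time_s: 14.4
ee_pos: [0.5855, 0.2221, 0.0563]
eef_rot: [-3.142, -0.002, -2.876]
force: [-5.7, -1.6, 0.6]
width: 0.0003
finger_force: 2.7
```

```bash
for i in 1 2 3; do python3 -m jog '[{"x":0,"y":0,"z":0,"yaw":0}]' | grep -E "ee_pos|force:"; done
```

```text
ee_pos: [0.5858, 0.2222, 0.0563]
force: [-4.5, -0.5, 2.2]
finger_force: 2.1
ee_pos: [0.5858, 0.2222, 0.0563]
force: [-3.5, -0.9, 1.3]
finger_force: 2.0
ee_pos: [0.5858, 0.2223, 0.0563]
force: [-4.2, -0.4, 2.2]
finger_force: 2.1
```

The buffer is felt at about 4 N. Pressing about 7 mm further.

```bash
python3 -m jog '[{"x":-0.0015,"y":0,"z":0,"yaw":0},{"x":-0.003,"y":0,"z":0,"yaw":0},{"x":-0.0045,"y":0,"z":0,"yaw":0},{"x":-0.006,"y":0,"z":0,"yaw":0},{"x":-0.007,"y":0,"z":0,"yaw":0},{"x":-0.007,"y":0,"z":0,"yaw":0},{"x":-0.007,"y":0,"z":0,"yaw":0}]'; for i in 1 2 3; do python3 -m jog '[{"x":0,"y":0,"z":0,"yaw":0}]' | grep -E "ee_pos|force:"; done
```

```text
time_s: 15.4
ee_pos: [0.5922, 0.224, 0.0562]
eef_rot: [-3.142, -0.001, -2.876]
force: [-5.8, -0.7, 1.3]
width: -0.0004
finger_force: 3.1
ee_pos: [0.5922, 0.2239, 0.0562]
force: [-5.6, -0.8, 1.6]
finger_force: 3.1
ee_pos: [0.5921, 0.2239, 0.0562]
force: [-6.6, -1.3, 3.0]
finger_force: 3.1
ee_pos: [0.5921, 0.2239, 0.0562]
force: [-5.5, -0.5, 2.2]
finger_force: 3.1
```

```bash
python3 -m jog '[{"x":-0.0015,"y":0,"z":0,"yaw":0},{"x":-0.003,"y":0,"z":0,"yaw":0},{"x":-0.003,"y":0,"z":0,"yaw":0},{"x":-0.003,"y":0,"z":0,"yaw":0}]'; python3 -m jog '[{"x":0.002,"y":0,"z":0,"yaw":0},{"x":0.004,"y":0,"z":0,"yaw":0},{"x":0.006,"y":0,"z":0,"yaw":0},{"x":0.008,"y":0,"z":0,"yaw":0},{"x":0.010,"y":0,"z":0,"yaw":0},{"x":0.014,"y":0,"z":0,"yaw":0},{"x":0.02,"y":0,"z":0,"yaw":0},{"x":0.03,"y":0,"z":0,"yaw":0},{"x":0.04,"y":0,"z":0,"yaw":0},{"x":0.04,"y":0,"z":0,"yaw":0}]'; python3 -m jog '[{"x":0,"y":0,"z":-0.03,"yaw":0},{"x":0.02,"y":0,"z":-0.07,"yaw":0},{"x":0.06,"y":0,"z":-0.1,"yaw":0},{"x":0.1,"y":0,"z":-0.13,"yaw":0},{"x":0.13,"y":0,"z":-0.13,"yaw":0},{"x":0.15,"y":0,"z":-0.13,"yaw":0},{"x":0.15,"y":0,"z":-0.13,"yaw":0}]'
python3 - <<'E'
from h import *
p=bot.camera("top")
im=p["pixels"];cv2.imwrite("pics/s5.png",cv2.resize(im[30:280,70:520],(720,400)))
P=pts(p,np.ones((480,640),bool));d=P[:,:2]-[.5385,.2095];a=d@[.9645,.264];b=d@[-.264,.9645]
m=(abs(b)<.06)&(P[:,2]>.072)&(P[:,2]<.087)&(a>0.0)&(a<.16);print("crate rear along",np.percentile(a[m],[0,1,5]),"z",np.median(P[m,2]))
E
```

```text
time_s: 16.1
ee_pos: [0.5949, 0.2247, 0.0562]
eef_rot: [-3.142, -0.002, -2.876]
force: [-6.7, -1.9, 2.9]
width: 0.0005
finger_force: 3.5
time_s: 17.1
ee_pos: [0.5558, 0.2141, 0.0564]
eef_rot: [-3.142, -0.0, -2.876]
force: [-0.4, 0.2, -0.7]
width: -0.0
finger_force: 0.0
time_s: 17.8
ee_pos: [0.4111, 0.1748, 0.1875]
eef_rot: [3.141, 0.003, -2.876]
force: [1.3, 0.2, 0.9]
width: -0.0
finger_force: 0.0
crate rear along [0.05865371 0.05942147 0.06027516] z 0.07897691632493886
```

View pics/s5.png

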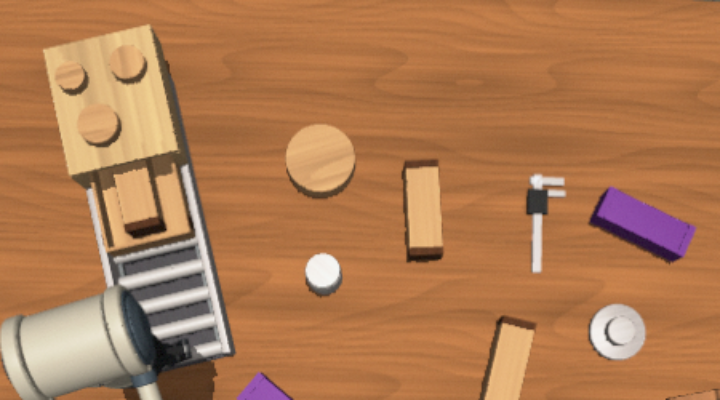

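The crate (150,205 in the crop) sits in the bay with the blank central and flat; tin, bowl blank, calliper and faceplate are in place. A light touch test will confirm that the buffer stayed pressed.

```bash
python3 -m jog '[{"x":-0.04,"y":0,"z":0,"yaw":0},{"x":-0.08,"y":0,"z":0.02,"yaw":0},{"x":-0.11,"y":0,"z":0.06,"yaw":0},{"x":-0.135,"y":0,"z":0.1,"yaw":0},{"x":-0.15,"y":0,"z":0.13,"yaw":0},{"x":-0.16,"y":0,"z":0.131,"yaw":0},{"x":-0.168,"y":0,"z":0.131,"yaw":0},{"x":-0.172,"y":0,"z":0.131,"yaw":0},{"x":-0.172,"y":0,"z":0.131,"yaw":0}]' | grep -E "ee_pos|force:"
for i in 1 2 3 4 5 6 7 8 9; do python3 -m jog '[{"x":-0.001,"y":0,"z":0,"yaw":0},{"x":-0.001,"y":0,"z":0,"yaw":0}]' | grep -E "ee_pos|force:"; done
```

```text
ee_pos: [0.5799, 0.2206, 0.0582]
force: [0.8, -0.0, 1.0]
finger_force: 0.0
ee_pos: [0.5795, 0.2205, 0.0568]
force: [0.1, 0.5, 0.2]
finger_force: 0.0
ee_pos: [0.5801, 0.2207, 0.0557]
force: [-0.4, -0.4, -0.5]
finger_force: 0.0
ee_pos: [0.5812, 0.2209, 0.0553]
force: [0.1, 0.7, 0.1]
finger_force: 0.0
ee_pos: [0.5822, 0.2212, 0.0552]
force: [1.1, -0.3, 0.5]
finger_force: 0.0
ee_pos: [0.5832, 0.2215, 0.0553]
force: [0.5, 0.0, -0.4]
finger_force: 0.0
ee_pos: [0.5841, 0.2217, 0.0553]
force: [-0.1, 0.1, -0.7]
finger_force: 0.0
ee_pos: [0.5851, 0.222, 0.0553]
force: [-0.1, 0.4, -0.2]
finger_force: 0.0
ee_pos: [0.5861, 0.2222, 0.0553]
force: [0.4, -0.2, -0.3]
finger_force: 0.0
ee_pos: [0.587, 0.2225, 0.0553]
force: [-0.6, -0.9, -0.3]
finger_force: 0.0
```

There is no contact at x = 0.587, where 4 N was felt earlier at 0.586, so the crate stayed several mm deep. It is seated. Withdrawing.

```bash
python3 -m jog '[{"x":0.02,"y":0,"z":0,"yaw":0},{"x":0.04,"y":0,"z":-0.02,"yaw":0},{"x":0.06,"y":0,"z":-0.06,"yaw":0},{"x":0.09,"y":0,"z":-0.1,"yaw":0},{"x":0.13,"y":0,"z":-0.13,"yaw":0},{"x":0.16,"y":0,"z":-0.13,"yaw":0},{"x":0.17,"y":0,"z":-0.13,"yaw":0},{"x":0.17,"y":0,"z":-0.13,"yaw":0},{"x":0.17,"y":0,"z":-0.13,"yaw":0}]'; python3 -c "
from h import *
print(bot.job_done())"
```

```text
time_s: 21.45
ee_pos: [0.4233, 0.178, 0.1844]
eef_rot: [-3.141, -0.001, -2.876]
force: [0.5, -0.0, -0.6]
width: -0.0003
finger_force: 0.0
the job is handed in; nothing more can be done
None
```

The job is handed in at 21.5 s: the first blank I lifted was the green one (about 4.7 N, crate sank 8 mm, so I did not lift the other two), and it lies flat in the middle of the crate, which is seated against the buffer after a gentle press of roughly 12 mm, judged from the force, with everything else left untouched.

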